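# Put the repair-kit hardware into its matching nests and feed chute

## Robot

A 6-joint arm with a two-finger parallel gripper is mounted at the origin on the work surface. World frame = base frame: x ahead of the robot, y to its left, z up, the work surface at z = 0. Lengths are in m, angles in rad, forces in N, time in s.
With the tool pointing down it reaches from about 0.3 to 0.875 m from the base axis. Payload 4.2 kg.
Tool frame: the origin (TCP) lies on the centre line of the jaws, within the pads' length; the fingertips stand robot.nose_length ahead of it and the grasp point (between the pads) lies 5 mm behind it (robot.nose_length is the distance from the TCP to the fingertips, in m); z points along the fingers, y is the direction in which the jaws open and shut (so a half turn about z gives the same grasp; the last joint's range is limited). The gripper opens to 85 mm and grips with 20 to 120 N. Pads are 22 mm wide; open, the fingers measure 114 mm over their backs; the gripper's body (76 mm by 85 mm) begins 54 mm behind the grasp point. The pads swing forward as they close: fully open they stand 13 mm farther back than shut.
Start: joints at [-1.319, 0.32, 1.565, -0, 1.257, -0.02], TCP at [0.154, -0.554, 0.245] pointing down, gripper open.
Joint ranges: [-3.11, 3.11], [-0.84, 2.01], [0.21, 2.61], [-1.34, 4.49], [0.05, 2.63], [-2.56, 2.56]. Speed limits (rad/s): [2.57, 2.57, 3.14, 3.14, 3.14, 3.14].

## Interface

Orientations are given as a 3x3 rotation matrix whose columns are the frame's x, y, z axes.
In Python, from workcell import robot gives the robot as it stands. Calls block until the motion is done:
- robot.reach(position, orientation): joint-space move of the TCP to a pose.
- robot.line_to(position, rotation=None, rate=0.15, force_limit=None): straight line of the TCP; rotation=None keeps the orientation; rate is the mean speed in m/s. With force_limit (N) it stops when the force on the tool has changed by that much, and returns True; else False.
- robot.movej(angles): joint-space move.
- robot.open_gripper() and robot.gripper_close(): open the fingers fully, or close them until they stop; the grip force is fixed at half the most.
- robot.wait(seconds).
- robot.ik(position, orientation): joint angles nearest the present ones, or None.
- robot.observe(): the state.
- robot.grab_frame(name): name is "scene" or "top" or "wrist"; returns (picture, depth): 384x512x3 uint8, blue, green, red; 384x512 float32, m along the optical axis (not along the pixel's ray), 0 where there is no reading.
- robot.get_calibration(name): a dict with "vertical_fov" (degrees; the focal length in pixels is half the picture's height over the tangent of half this angle, whatever the lens; pixels are square), "cx", "cy" (the principal point, pixels), "R" (3x3) and "t" (3): a world point X has camera coordinates R X + t. Camera axes: x right, y down, z forward; pixel columns grow to the right and rows downward; lengths in m; the calibration is good to about 2 mm. The wrist camera is an equidistant fisheye: a pixel r from the principal point sees the ray r / f radians off the axis. A picture is of the moment at which its call begins: read the wrist's pose just before it. get_calibration takes no time and is no camera call; for the wrist camera it gives the pose at the moment of the call.
A pose or a line that the arm cannot do raises robot.MotionError and nothing moves.
- robot.finish_job(): hands the job in, once; it reports no verdict.
The state is a dict: "time_s": time; "joint_pos": joint angles; "qvel": joint speeds; "joint_torque": joint torques, N m; "position": TCP position; "eef_rot": TCP orientation; "wrist_force": force on the tool from outside, world axes, zero at the start; "torque": the same for the moment, N m; "grip_width": finger opening in m.
Only numpy, scipy, OpenCV 4.12 (cv2) and the standard library are available. Lean on these libraries where they do the work, as an engineer would, in place of code of your own. Each camera call takes 0.05 s, during which the arm holds its last target.

## Task

Set the four loose parts of the repair kit down in the places made for them: the large and the small white pipe end cap each flat on the floor of the round recess of its own size, closed side up, and the steel door pull standing on both feet inside the long recess. Lay the deep socket crosswise in the open high end of the sloping feed chute, so that it rolls down under the guard bars and comes to rest crosswise against the stop. Leave everything released and at rest.

Things in the scene. Friction and masses are not known exactly. Their poses are not given: they have to be found in the camera images.
- big_cap_center (a point): centre (half-way up) of the large white PVC pipe end cap: a plain round cap, 58 mm in diameter, 34 mm high, standing closed side up. Axes: z up.
- small_cap_center (a point): centre (half-way up) of the small white PVC pipe end cap: a plain round cap, 40 mm in diameter, 30 mm high, standing closed side up. Axes: z up.
- pull_center (a point): centre of the steel door pull, half-way up its 44 mm height. It stands on two round feet (30 mm in diameter, centres 98 mm apart); its straight grip bar, 14 mm wide and 14 mm thick, 128 mm long, lies on top, its middle line 15 mm above this point. x runs along the bar, y level across it, z up; both ends are alike. 0.25 kg.
- socket_center (a point): centre of the deep steel socket: a plain cylinder, 28 mm in diameter, 56 mm long, lying on its side. x runs along its axis; either end first is fine. It rolls freely about its axis, so its y and z may point any way round that axis. 0.16 kg.
- big_nest: square black pad with a cork-lined floor, 100 x 100 mm, 12 mm high, with a round recess in its middle 77 mm in diameter and 8 mm deep (floor 4 mm above the bench): place of the large cap. Origin at the centre of its underside, z up.
- small_nest: square black pad with a cork-lined floor, 100 x 100 mm, 12 mm high, with a round recess in its middle 56 mm in diameter and 8 mm deep (floor 4 mm above the bench): place of the small cap. Origin at the centre of its underside, z up.
- pull_nest: long black pad with a cork-lined floor, 170 x 72 mm, 12 mm high, with a rectangular recess in its middle 150 x 50 mm and 8 mm deep (floor 4 mm above the bench): place of the door pull, either way round. Origin at the centre of its underside, x along its length, z up.
- chute: fixed aluminium chute, channel 78 mm wide, x level to its high end, y across. Origin on the bench. Floor height 20 mm at x=-50, 31 at 0, 41 at 50; open end at x=100. Stop face at x=-47. Guard bars, tops 42 mm over the floor, cover x<-2; beyond, open above, walls 18 mm high. Lay the socket in near x=55, y=0, axis along y, just above the floor; it rolls to rest at x=-33, z=38.
There are look-alikes about, which are no part of the job. Of the things like the part that bears pull_center, leave any that is pink; of the rest the larger one is meant. Leave any yellow look-alike of the big_nest alone.

How it is judged:
By the outcome, as a careful person would: the job done as asked, in the order asked, and still so for the second after the job is handed in, with the robot touching nothing.
It also fails if it takes over 109 s, if anything falls off the work surface, if the arm or the gripper's body presses on something with over 40 N, if the wrist force passes 120 N, or if a joint passes its speed limit or range.

## Working session

There is one attempt and no reset: what is moved stays moved. The work goes in short steps, each a Python script; the robot and the scene stay as the last script left them, time stands still between calls to the robot, and variables do not carry over. Pictures are saved under pics/ and viewed, and the job is handed in when it is done.

```bash
ls; mkdir -p pics; python3 - <<'E'
from workcell import robot
import cv2, numpy as np
print(robot.nose_length)
s=robot.observe(); print(s['time_s'],s['position'],s['grip_width'])
for n in ("scene","top","wrist"):
    c=robot.get_calibration(n); print(n,c)
    im,d=robot.grab_frame(n)
    cv2.imwrite(f"pics/{n}0.png",im); np.save(f"pics/{n}0.npy",d)
E
```

```text
pics
0.014
0.0 [ 0.15424538 -0.55345783  0.24445511] 0.08568572035336035
scene {'vertical_fov': 55.5956156683882, 'cx': 254.9198429386989, 'cy': 193.17929234359963, 'R': array([[-0.04998929,  0.99871735, -0.00804557],
       [ 0.84871429,  0.03823188, -0.52746789],
       [-0.52648374, -0.03319614, -0.84953687]]), 't': array([ 0.03679407, -0.33781123,  1.13127984])}
top {'vertical_fov': 54.64656580667924, 'cx': 254.91409263690846, 'cy': 185.8254091781991, 'R': array([[ 0.02992759, -0.99934605, -0.02029337],
       [-0.99224365, -0.02725201, -0.12128426],
       [ 0.12065191,  0.02376572, -0.99241035]]), 't': array([-0.01905866,  0.43204164,  1.04657612])}
wrist {'vertical_fov': 65.70646984690485, 'cx': 254.53196730564005, 'cy': 190.50524321905732, 'R': array([[ 0.26829362, -0.96333645, -0.00119255],
       [-0.91078619, -0.25406103,  0.32545586],
       [-0.31382648, -0.08623157, -0.94555648]]), 't': array([-0.57349588, -0.04183549,  0.38183308])}
```

View pics/scene0.png

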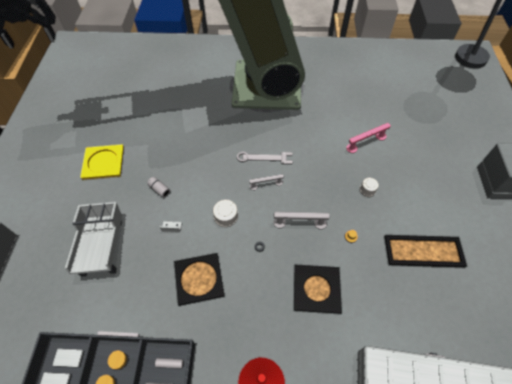

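View pics/top0.png

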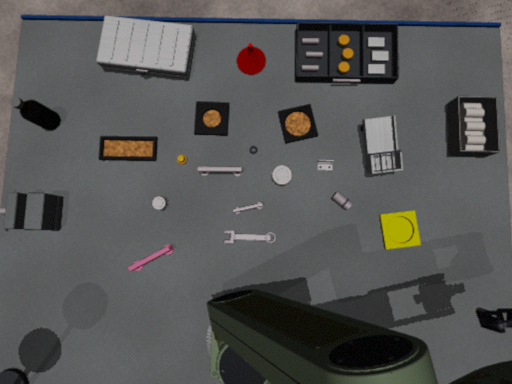

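View pics/wrist0.png

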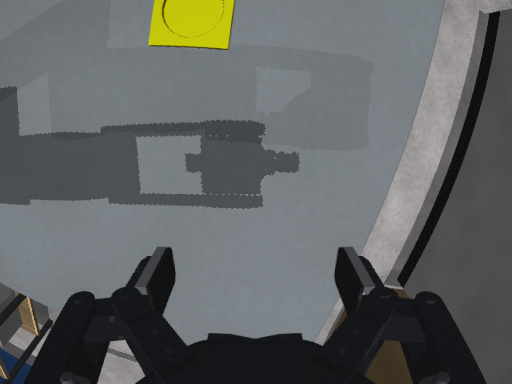

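The top view (up = +x, right = −y) shows these parts and places:

| Item | Pixel |
|---|---|
| big cap | (281,175) |
| small cap | (159,203) |
| grey pull | (220,170) |
| smaller pull | (248,208) |
| pink pull | (151,257) |
| socket | (342,200) |
| big nest | (298,123) |
| small nest | (212,118) |
| pull nest | (128,148) |
| chute | (383,145), guard bars at the near end |
| yellow look-alike pad | (401,230) |

Next I'll measure them by colour masks.

```bash
cat > h.py <<'E'
import cv2, numpy as np
def f_of(c): return 192/np.tan(np.radians(c['vertical_fov'])/2)
def ray(c,u,v,fish=False):
    f=f_of(c); x=(u-c['cx'])/f; y=(v-c['cy'])/f
    if fish:
        r=np.hypot(x,y); d=np.array([x/r*np.sin(r),y/r*np.sin(r),np.cos(r)]) if r>1e-9 else np.array([0,0,1.])
    else: d=np.array([x,y,1.])
    R=np.array(c['R']); t=np.array(c['t'])
    return -R.T@t, R.T@d
def onplane(c,u,v,z,fish=False):
    o,d=ray(c,u,v,fish); return o+d*(z-o[2])/d[2]
def proj(c,X,fish=False):
    p=np.array(c['R'])@np.array(X)+np.array(c['t']); f=f_of(c)
    if fish:
        th=np.arctan2(np.hypot(p[0],p[1]),p[2]); q=p[:2]/np.hypot(p[0],p[1])*th*f
    else: q=p[:2]/p[2]*f
    return q+[c['cx'],c['cy']]
def down(yaw):  # tool y (jaw) direction at angle yaw+90, tool x at yaw
    c,s=np.cos(yaw),np.sin(yaw); return np.array([[c,s,0],[s,-c,0],[0,0,-1.]])
E
python3 - <<'E'
from workcell import robot
from h import *
im=cv2.imread('pics/top0.png'); d=np.load('pics/top0.npy'); c=robot.get_calibration('top'); 
cs=robot.get_calibration('scene')
for n,(x0,y0,x1,y1) in dict(a=(90,90,265,280),b=(225,90,425,260)).items():
    cv2.imwrite(f'pics/topc_{n}.png',cv2.resize(im[y0:y1,x0:x1],None,fx=3.9,fy=3,interpolation=cv2.INTER_CUBIC) if 0 else cv2.resize(im[y0:y1,x0:x1],None,fx=3,fy=3,interpolation=cv2.INTER_CUBIC))
hsv=cv2.cvtColor(im,cv2.COLOR_BGR2HSV)
# height map from depth
f=f_of(c); v,u=np.mgrid[0:384,0:512]; P=np.stack([(u-c['cx'])/f*d,(v-c['cy'])/f*d,d],-1)
W=(P-c['t'])@c['R']
print('bench z',np.median(W[190:200,100:140,2]))
masks=dict(white=((hsv[...,1]<40)&(hsv[...,2]>120)&(W[...,2]>.008)),black=(hsv[...,2]<50),cork=((hsv[...,0]<25)&(hsv[...,1]>70)))
for n,m in masks.items():
    k,lab,st,ce=cv2.connectedComponentsWithStats((m).astype(np.uint8))
    for i in range(1,k):
        x,y,w,h,a=st[i]
        if a<25 or not(90<ce[i][1]<280 and 80<ce[i][0]<430): continue
        pts=np.argwhere(lab==i)[:,::-1].astype(np.float32); r=cv2.minAreaRect(pts)
        z=np.percentile(W[...,2][lab==i],[10,50,90])
        print(n,a,ce[i].round(1),np.round(r[1],1),round(r[2],1),'z',z.round(4), 'xy@zmed',onplane(c,*ce[i],z[1])[:2].round(4))
E
```

```text
bench z -0.0007702507141573193
white 37 [395.1 131.3] [33.1  1.7] 85.2 z [0.0514 0.0597 0.0666] xy@zmed [ 0.5943 -0.3988]
white 909 [378.9 134.2] [35.  26.4] 84.8 z [0.0321 0.041  0.0502] xy@zmed [ 0.5898 -0.3589]
white 27 [400.  163.9] [ 7.2 18. ] 19.4 z [0.0586 0.0625 0.067 ] xy@zmed [ 0.5005 -0.4097]
white 111 [374.8 163.9] [17.  8.] 90.0 z [0.0206 0.0253 0.0629] xy@zmed [ 0.5058 -0.3512]
white 111 [386.  162.3] [13.  9.] 90.0 z [0.0193 0.0233 0.027 ] xy@zmed [ 0.5118 -0.384 ]
white 299 [281.5 174.3] [18. 19.] 90.0 z [0.0304 0.0331 0.0357] xy@zmed [ 0.4672 -0.0821]
white 179 [218.7 168.5] [ 4. 44.] 90.0 z [0.0399 0.043  0.0456] xy@zmed [0.4776 0.098 ]
white 65 [339.7 197.8] [10.6  5.7] 45.0 z [0.0225 0.0259 0.0282] xy@zmed [ 0.4046 -0.2504]
white 139 [158.1 202.4] [12.  12.7] 45.0 z [0.0267 0.0298 0.0322] xy@zmed [0.3762 0.2702]
white 90 [247.4 207. ] [ 2.9 29.8] 77.2 z [0.0259 0.0286 0.0306] xy@zmed [0.3706 0.0131]
white 27 [347.8 204.4] [4.2 5.7] 45.0 z [0.0235 0.0263 0.028 ] xy@zmed [ 0.3863 -0.2732]
black 820 [211.5 118.3] [33.3 32.9] 2.4 z [0.0075 0.0109 0.0135] xy@zmed [0.6346 0.1302]
black 587 [297.5 123.5] [33.1 33.6] 77.2 z [0.0074 0.0106 0.0136] xy@zmed [ 0.6251 -0.1277]
black 230 [365.1 149.6] [53.6  6.3] 81.5 z [-0.0011  0.0331  0.054 ] xy@zmed [ 0.5454 -0.3214]
black 530 [128.4 148.2] [24. 58.] 90.0 z [0.0034 0.0106 0.0136] xy@zmed [0.5371 0.3748]
black 74 [397.1 158.2] [21.4  4.5] 84.3 z [0.0353 0.0467 0.0624] xy@zmed [ 0.5199 -0.4079]
cork 305 [211.4 118. ] [18. 19.] 90.0 z [0.001  0.0043 0.0102] xy@zmed [0.6377 0.1314]
cork 569 [297.5 123.4] [26.8 25.9] 26.6 z [0.0011 0.004  0.0093] xy@zmed [ 0.6274 -0.1283]
cork 914 [127.6 148. ] [18. 51.] 90.0 z [0.0013 0.0041 0.0099] xy@zmed [0.5389 0.3797]
cork 80 [181.2 158.9] [9.9 9.9] 45.0 z [0.0001 0.0084 0.0217] xy@zmed [0.5092 0.2153]
```

```bash
python3 - <<'E'
from h import *
im=cv2.imread('pics/scene0.png')
cv2.imwrite('pics/scenec.png',cv2.resize(im[130:330,60:260],None,fx=3,fy=3,interpolation=cv2.INTER_CUBIC))
E
```

```text
(no output)
```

View pics/topc_b.png

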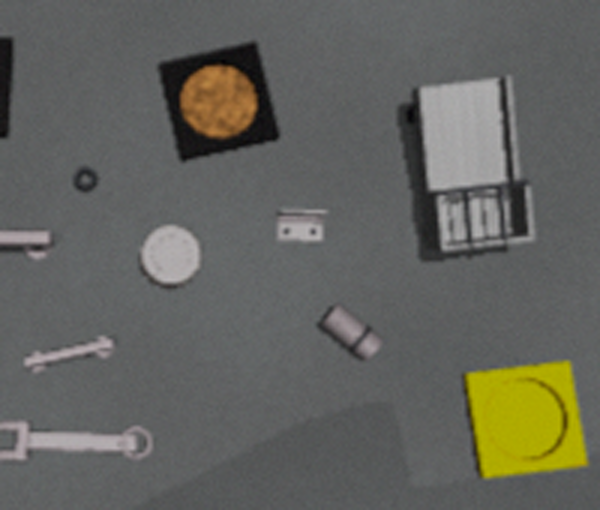

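View pics/scenec.png

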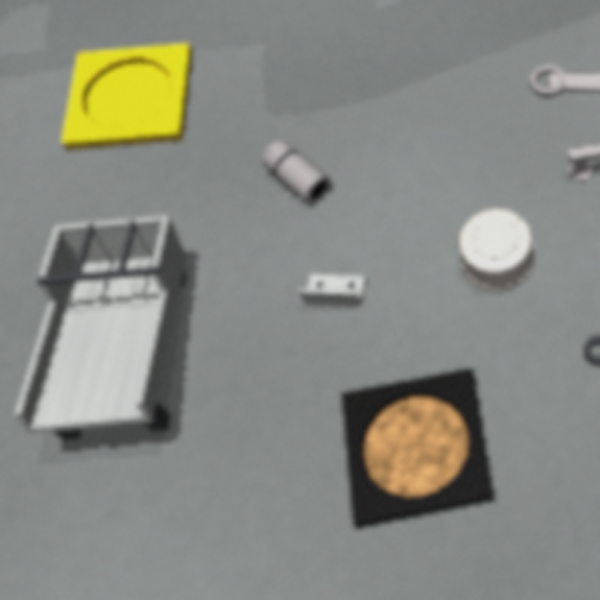

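The measured heights match the given sizes: big cap 33 mm, small cap 30 mm, pull top 43 mm, cork floors 4 mm. I'll refine with two wider wrist views.

```bash
python3 - <<'E'
from workcell import robot
from h import *
import pickle
print(robot.observe()['eef_rot'].round(3))
for i,p in enumerate([(0.42,-0.24,0.30),(0.42,0.2,0.30)]):
    robot.reach(np.array(p),down(0.0)); robot.wait(0.2)
    c=robot.get_calibration('wrist'); im,d=robot.grab_frame('wrist'); s=robot.observe()
    print(s['time_s'],s['position'].round(4),(-np.array(c['R']).T@c['t']).round(3),np.round(s['joint_pos'],2))
    cv2.imwrite(f'pics/w{i}.png',im); np.save(f'pics/w{i}.npy',d); pickle.dump(c,open(f'pics/w{i}.pkl','wb'))
E
```

```text
[[ 0.963  0.268 -0.   ]
 [ 0.268 -0.963  0.001]
 [ 0.    -0.001 -1.   ]]
1.9333 [ 0.4198 -0.2406  0.2998] [ 0.504 -0.24   0.429] [-0.54  0.14  1.66 -0.    1.34  1.03]
3.8 [0.4203 0.1994 0.3   ] [0.505 0.2   0.429] [ 0.42  0.11  1.7  -0.    1.33  1.99]
```

View pics/w0.png

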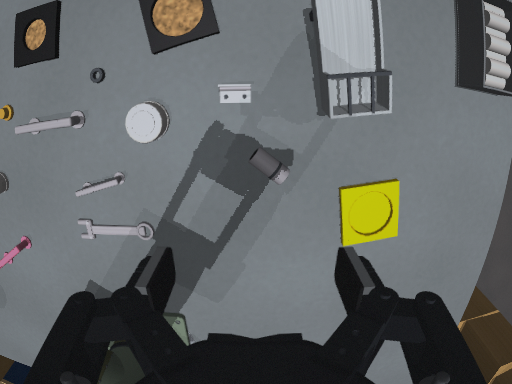

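View pics/w1.png

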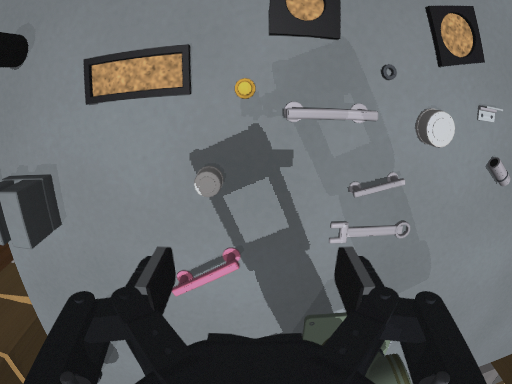

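w0 shows the big cap at (146,122), the socket at (268,165), the chute at (350,60) and the big nest cut off at (178,15). w1 shows the pull at (330,113), the small cap at (208,182), the pull nest at (137,73), and the small nest cut off at (305,10). I'll measure with depth-filtered points.

```bash
cat >> h.py <<'E'
def cloud(c,d,fish=False):
    f=f_of(c); v,u=np.mgrid[0:384,0:512]; x=(u-c['cx'])/f; y=(v-c['cy'])/f
    if fish:
        r=np.maximum(np.hypot(x,y),1e-9); k=np.tan(np.minimum(r,1.4))/r; x=x*k; y=y*k
    P=np.stack([x*d,y*d,d],-1); W=(P-np.array(c['t']))@np.array(c['R']); W[d==0]=np.nan; return W
E
python3 - <<'E'
from workcell import robot
from h import *
import pickle
T=robot.get_calibration('top'),cv2.imread('pics/top0.png'),np.load('pics/top0.npy'),False
S=robot.get_calibration('scene'),cv2.imread('pics/scene0.png'),np.load('pics/scene0.npy'),False
V=dict(top=T,scene=S)
for i in (0,1): V[f'w{i}']=pickle.load(open(f'pics/w{i}.pkl','rb')),cv2.imread(f'pics/w{i}.png'),np.load(f'pics/w{i}.npy'),True
exp=dict(bigcap=(.466,-.082,.034,.05),smallcap=(.375,.27,.03,.04),pull=(.4776,.098,.044,.085),socket=(.395,-.26,.028,.05))
nests=dict(big=(.625,-.128,.085),small=(.635,.13,.085),pulln=(.538,.377,.115))
for n,(c,im,d,fi) in V.items():
    W=cloud(c,d,fi)
    X,Y,Z=np.nan_to_num(np.moveaxis(W,-1,0),nan=9)
    hsv=cv2.cvtColor(im,cv2.COLOR_BGR2HSV)
    for o,(x,y,h,r) in exp.items():
        m=(np.hypot(X-x,Y-y)<r)&(Z>h*.75)&(Z<h+.02)
        if m.sum()<20: continue
        z=np.median(Z[m&(Z>h-.008)])
        # cast pixel rays on the top plane
        v,u=np.nonzero(m)
        p=np.array([onplane(c,a,b,h,fi)[:2] for a,b in zip(u,v)],np.float32)
        (cx,cy),(a,b),ang=cv2.minAreaRect(p)
        print(n,o,m.sum(),'z',z.round(4),'mean',p.mean(0).round(4),'rect',np.round((cx,cy,a,b),4),round(ang,1))
    for o,(x,y,r) in nests.items():
        for lab,m in (('blk',(hsv[...,2]<60)&(np.hypot(X-x,Y-y)<r)&(Z>-.006)&(Z<.02)),('cork',(hsv[...,1]>70)&(hsv[...,2]>60)&(hsv[...,0]<28)&(np.hypot(X-x,Y-y)<r))):
            if m.sum()<50: continue
            v,u=np.nonzero(m); edge=(v.min()==0)
            p=np.array([onplane(c,a,b,.012 if lab=='blk' else .004,fi)[:2] for a,b in zip(u,v)],np.float32)
            (cx,cy),(a,b),ang=cv2.minAreaRect(p)
            print(n,o,lab,'CUT' if edge else '','z',np.median(Z[m]).round(4),'mean',p.mean(0).round(4),'rect',np.round((cx,cy,a,b),4),round(ang,1))
    # chute
    m=(np.hypot(X-.57,Y+.37)<.14)&(Z>.012)&(hsv[...,2]>110)&(hsv[...,1]<40)
    p=W[m]; 
    if len(p)>100:
        # floor plane: ransac with slope
        rng=np.random.default_rng(0); best=0
        for _ in range(400):
            q=p[rng.choice(len(p),3,False)]
            nn=np.cross(q[1]-q[0],q[2]-q[0]); nn/=np.linalg.norm(nn)+1e-12; nn*=np.sign(nn[2]+1e-9)
            if nn[2]<.94: continue
            k=abs((p-q[0])@nn)<.003
            if k.sum()>best: best=k.sum(); K=k
        q=p[K]; A=np.c_[q[:,:2],np.ones(len(q))]; g=np.linalg.lstsq(A,q[:,2],rcond=None)[0]
        (cx,cy),(a,b),ang=cv2.minAreaRect(q[:,:2].astype(np.float32))
        xz=lambda z:z
        print(n,'chute',best,'grad',g.round(4),'slope',np.hypot(*g[:2]).round(3),'yaw',np.degrees(np.arctan2(g[1],g[0])).round(1),'rect',np.round((cx,cy,a,b),4),round(ang,1),'zc',(g@[cx,cy,1]).round(4), 'zmax',np.percentile(q[:,2],99.5).round(4))
E
```

```text
top bigcap 312 z 0.033 mean [ 0.4666 -0.0814] rect [ 0.4664 -0.0822  0.0552  0.0545] 1.4
top smallcap 149 z 0.0297 mean [0.3766 0.2695] rect [0.3768 0.2698 0.0353 0.0362] 47.6
top pull 247 z 0.0425 mean [0.4776 0.0969] rect [0.4773 0.0972 0.0145 0.1263] 1.5
top socket 146 z 0.0251 mean [ 0.399  -0.2559] rect [ 0.3986 -0.2557  0.0547  0.0248] 51.0
top big blk  z 0.0105 mean [ 0.6254 -0.1272] rect [ 0.6255 -0.1272  0.1024  0.1008] 14.3
top big cork  z 0.0036 mean [ 0.6271 -0.1284] rect [ 0.6271 -0.1283  0.071   0.075 ] 1.3
top small blk  z 0.0109 mean [0.6345 0.1303] rect [0.6352 0.1303 0.1003 0.1027] 88.9
top small cork  z 0.0038 mean [0.6376 0.1309] rect [0.6379 0.1312 0.0501 0.0515] 2.4
top pulln blk  z 0.0106 mean [0.5374 0.376 ] rect [0.5374 0.3761 0.0731 0.1732] 1.4
top pulln cork  z 0.0038 mean [0.5386 0.3797] rect [0.5391 0.3789 0.0491 0.1503] 1.4
top chute 950 grad [ 0.2048  0.0434 -0.0649] slope 0.209 yaw 12.0 rect [ 0.5656 -0.3649  0.1476  0.0731] 8.9 zc 0.035 zmax 0.0515
scene bigcap 418 z 0.0325 mean [ 0.471  -0.0851] rect [ 0.4704 -0.0848  0.0568  0.0544] 4.4
scene smallc
[... 1823 characters left out ...]
.0391] 87.9
w1 pull 978 z 0.0445 mean [0.4786 0.0984] rect [0.4786 0.0956 0.0146 0.1278] 1.1
w1 socket 253 z 0.0268 mean [ 0.3993 -0.254 ] rect [ 0.3981 -0.2549  0.063   0.026 ] 52.5
w1 big blk  z 0.0127 mean [ 0.6259 -0.1221] rect [ 0.6265 -0.1264  0.0989  0.1085] 14.5
w1 big cork  z 0.0054 mean [ 0.6286 -0.132 ] rect [ 0.6291 -0.1334  0.0741  0.0722] 59.5
w1 small blk CUT z 0.0127 mean [0.6088 0.13  ] rect [0.616  0.1305 0.0991 0.0607] 89.0
w1 small cork CUT z 0.0053 mean [0.6299 0.1279] rect [0.6278 0.1281 0.0315 0.054 ] 4.1
w1 pulln blk  z 0.0126 mean [0.5404 0.3699] rect [0.5396 0.3756 0.0714 0.1719] 0.6
w1 pulln cork  z 0.0052 mean [0.5396 0.3737] rect [0.5396 0.3777 0.0505 0.1497] 0.6
```

Views agree to about 3 mm, except about 8 mm along x where the scene view's black mask also takes in the nest side walls. That is well inside the 8–10 mm fit margins. I'll start with the big cap.

```bash
cat > act.py <<'E'
from workcell import robot
from h import *
def st(t=''):
    s=robot.observe(); print(t,round(s['time_s'],2),'p',s['position'].round(4),'grip',round(s['grip_width'],4),'F',np.round(s['wrist_force'],1),'nose',robot.nose_length); return s
def pick(x,y,z,R,zt=0.14):
    robot.reach(np.array([x,y,zt]),R); robot.line_to(np.array([x,y,z]),rate=0.12,force_limit=15); st('at')
    robot.gripper_close(); st('closed'); robot.line_to(np.array([x,y,zt]),rate=0.15); st('up')
def place(x,y,z,R,zt=0.14,lim=5):
    robot.reach(np.array([x,y,zt]),R); robot.line_to(np.array([x,y,z+.012]),rate=0.12)
    h=robot.line_to(np.array([x,y,z-.003]),rate=0.03,force_limit=lim); st('hit %s'%h)
    robot.open_gripper(); st('open'); robot.line_to(np.array([x,y,zt]),rate=0.15); st('up')
def snap(n,cam='wrist'):
    import pickle
    c=robot.get_calibration(cam); im,d=robot.grab_frame(cam)
    cv2.imwrite(f'pics/{n}.png',im); np.save(f'pics/{n}.npy',d); pickle.dump(c,open(f'pics/{n}.pkl','wb'))
E
python3 - <<'E'
from act import *
pick(.468,-.084,.026,down(0))
snap('bc1')
E
```

```text
at 6.15 p [ 0.4686 -0.084   0.0266] grip 0.0856 F [ 0.1  0.2 -0.1] nose 0.014
closed 6.55 p [ 0.4685 -0.0841  0.0271] grip 0.056 F [-1.7  0.   7.8] nose 0.014
up 7.46 p [ 0.4673 -0.0839  0.1392] grip 0.056 F [-0.8 -1.  -1.2] nose 0.014
```

View pics/bc1.png

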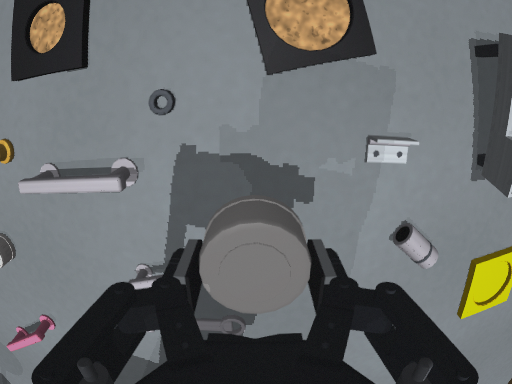

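The cap is held, upright between the pads at about (255,255). Placing it in the big nest.

```bash
python3 - <<'E'
from act import *
place(.627,-.128,.030,down(0))
robot.reach(np.array([.55,-.1,.25]),down(0)); snap('bc2'); st()
E
```

```text
hit True 9.59 p [ 0.6273 -0.1281  0.0312] grip 0.056 F [-0.5  0.3  3.7] nose 0.014
open 10.0 p [ 0.6265 -0.1279  0.0303] grip 0.0854 F [-0.3  0.9  0.5] nose 0.014
up 10.88 p [ 0.6263 -0.1279  0.139 ] grip 0.0855 F [-0.7  0.2 -0.8] nose 0.014
 11.54 p [ 0.55   -0.1001  0.2479] grip 0.0852 F [ 0.4  0.1 -0.3] nose 0.014
```

View pics/bc2.png

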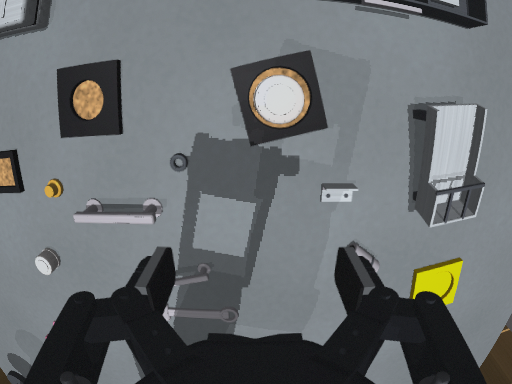

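The big cap sits inside its ring at (279,99), and contact height was as expected. Next the small cap, then the pull.

```bash
python3 - <<'E'
from act import *
R=down(np.pi/2)
pick(.3785,.2675,.024,R)
if robot.observe()['grip_width']>.03:
    place(.637,.130,.028,R)
    robot.reach(np.array([.50,.12,.25]),R); snap('sc2'); st()
E
```

```text
at 14.21 p [0.379  0.2677 0.0245] grip 0.0853 F [-0.7  0.8 -0.3] nose 0.014
closed 14.71 p [0.3786 0.2677 0.0247] grip 0.0384 F [-0.9 -1.1  6.6] nose 0.014
up 15.63 p [0.3779 0.2671 0.1392] grip 0.0379 F [-0.5 -0.1 -0.5] nose 0.014
hit True 18.17 p [0.6373 0.13   0.0288] grip 0.0382 F [-0.6  0.3  3.7] nose 0.014
open 18.7 p [0.6366 0.1299 0.028 ] grip 0.0855 F [ 0.2 -0.1 -0.9] nose 0.014
up 19.6 p [0.6363 0.1299 0.139 ] grip 0.0855 F [ 0.4  0.2 -0.7] nose 0.014
 20.38 p [0.5007 0.12   0.2486] grip 0.0853 F [ 0.6 -0.7  0.2] nose 0.014
```

View pics/sc2.png

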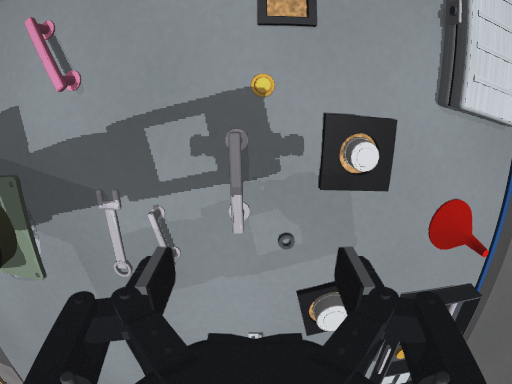

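The small cap is in its recess at (362,152). Now the pull at (236,170), bar at about 91° in the world.

```bash
python3 - <<'E'
from act import *
R=down(np.radians(91.1))
pick(.4785,.0962,.032,R)
if robot.observe()['grip_width']>.009:
    R=down(np.radians(90.8))
    place(.5395,.3765,.036,R)
    robot.reach(np.array([.52,.22,.27]),down(np.pi/2)); snap('pl2'); st()
E
```

```text
at 21.97 p [0.4793 0.0964 0.0328] grip 0.0856 F [0.4 0.2 0.6] nose 0.014
closed 22.62 p [0.4784 0.0962 0.0322] grip 0.0129 F [-1.6 -0.1  3.5] nose 0.014
up 23.48 p [0.4777 0.096  0.139 ] grip 0.0127 F [-1.  -0.8 -3.1] nose 0.014
hit True 25.95 p [0.5396 0.3767 0.0362] grip 0.0132 F [-0.2  0.3  3.4] nose 0.014
open 26.65 p [0.5387 0.3761 0.0348] grip 0.0853 F [-0.7 -0.2  0.8] nose 0.014
up 27.5 p [0.5389 0.3761 0.139 ] grip 0.0855 F [-0.2  0.1  0.3] nose 0.014
 28.38 p [0.5197 0.2208 0.2682] grip 0.0852 F [0.7 0.3 0.1] nose 0.014
```

View pics/pl2.png

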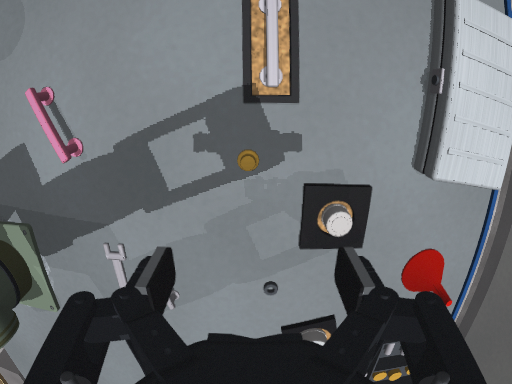

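The pull stands inside the long recess at (271,50). Before the socket I'll refine the chute pose from frame bc2, where the chute is fully visible.

```bash
python3 - <<'E'
from act import *
import pickle
c=pickle.load(open('pics/bc2.pkl','rb')); d=np.load('pics/bc2.npy'); im=cv2.imread('pics/bc2.png')
W=cloud(c,d,True)
yaw=np.radians(8.5); o=np.array([.5396,-.3690])
L=W.copy(); D=W[...,:2]-o; L[...,0]=D@[np.cos(yaw),np.sin(yaw)]; L[...,1]=D@[-np.sin(yaw),np.cos(yaw)]
h=L[...,2]-(.0305+.21*L[...,0])
reg=(abs(L[...,0])<.13)&(abs(L[...,1])<.07)
fl=reg&(abs(h)<.004)&(L[...,2]>.01)
print('floor x',np.percentile(L[fl][:,0],[.5,2,98,99.5]).round(4))
for lo,hi in((-.045,-.01),(0,.03),(.03,.06),(.06,.09)):
    s=(L[...,0]>lo)&(L[...,0]<hi)
    a=L[fl&s]; w=reg&s&(h>.012)&(h<.024); b=L[w]
    print(lo,hi,'floor y',np.percentile(a[:,1],[1,99]).round(4),'h med',np.median(h[fl&s]).round(4))
    for sg in(-1,1):
        q=b[np.sign(b[:,1])==sg]; print('   wall',sg,len(q),np.percentile(q[:,1],[5,50,95]).round(4) if len(q) else '')
g=reg&(h>.034)&(h<.05); print('bars x',np.percentile(L[g][:,0],[1,50,99]).round(4),np.percentile(L[g][:,1],[1,99]).round(4))
u=W[fl]; A=np.c_[u[:,:2],np.ones(len(u))]; gr=np.linalg.lstsq(A,u[:,2],rcond=None)[0]; print(gr,np.degrees(np.arctan2(gr[1],gr[0])))
E
```

```text
floor x [-0.0486 -0.0445  0.0983  0.0993]
-0.045 -0.01 floor y [-0.0388  0.0447] h med 0.0012
   wall -1 35 [-0.0393 -0.0383 -0.0372]
   wall 1 107 [0.043  0.0439 0.0446]
0 0.03 floor y [-0.0389  0.0444] h med 0.0013
   wall -1 107 [-0.0417 -0.0385 -0.0372]
   wall 1 120 [0.0401 0.0434 0.0444]
0.03 0.06 floor y [-0.0388  0.0441] h med 0.0014
   wall -1 119 [-0.0416 -0.0388 -0.0372]
   wall 1 131 [0.0399 0.0434 0.0444]
0.06 0.09 floor y [-0.0391  0.0443] h med 0.0015
   wall -1 121 [-0.042  -0.0387 -0.0373]
   wall 1 146 [0.0401 0.0433 0.0446]
bars x [-0.0604 -0.0326 -0.0047] [-0.0413  0.0448]
[ 0.21022333  0.01958576 -0.07449898] 5.322678157142252
```

The wall tops lie evenly about y≈+1 mm in my chute frame, so the chute pose is confirmed at yaw 8.5°, with the floor ending at x≈99 mm. Before picking up the socket I'll check how far the fingertips reach, shut and open, and look at the socket from above.

```bash
python3 - <<'E'
from act import *
import pickle
R=down(np.radians(51.6))
robot.reach(np.array([.4005,-.259,.17]),R); snap('so0')
robot.gripper_close(); s1=st(); snap('so1'); robot.open_gripper(); s=st()
for n in('so0','so1'):
    c=pickle.load(open(f'pics/{n}.pkl','rb')); W=cloud(c,np.load(f'pics/{n}.npy'),True)
    T=(W-s['position'])@s['eef_rot']
    m=(abs(T[...,0])<.02)&(abs(T[...,1])<.07)&(T[...,2]<.05)&(T[...,2]>-.05)
    q=T[m]; print(n,m.sum(),'tip z',np.percentile(q[:,2],[90,98,99.5,100]).round(4), 'y',np.percentile(q[:,1],[1,99]).round(4))
c=pickle.load(open('pics/so0.pkl','rb')); W=cloud(c,np.load('pics/so0.npy'),True)
X,Y,Z=np.nan_to_num(np.moveaxis(W,-1,0),nan=9)
m=(np.hypot(X-.4,Y+.259)<.05)&(Z>.018)&(Z<.04); v,u=np.nonzero(m)
p=np.array([onplane(c,a,b,.026,True)[:2] for a,b in zip(u,v)],np.float32); print(cv2.minAreaRect(p),np.percentile(Z[m],[50,99]))
E
```

```text
31.02 p [ 0.4005 -0.259   0.17  ] grip -0.0002 F [-0.1 -0.9 -0.4] nose 0.014
 31.86 p [ 0.4005 -0.259   0.17  ] grip 0.0855 F [ 0.2  0.1 -0. ] nose 0.014
so0 5497 tip z [-0.0091 -0.0031 -0.0013  0.0009] y [-0.0652  0.0652]
so1 9418 tip z [-0.0103  0.0035  0.0072  0.0096] y [-0.0381  0.0374]
((0.39978674054145813, -0.2598486542701721), (0.05807056277990341, 0.02636571228504181), 52.35697937011719) [0.02674651 0.02963123]
```

View pics/so0.png

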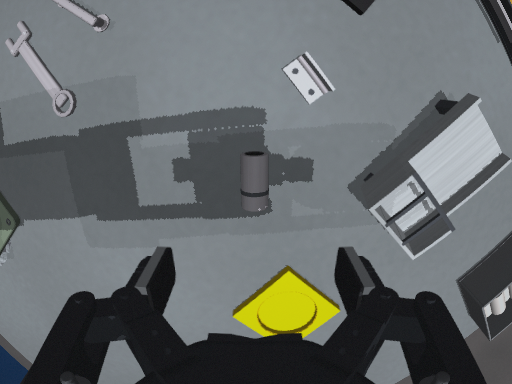

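View pics/so1.png

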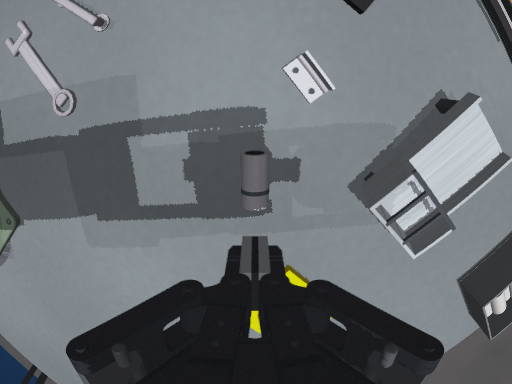

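Measured tip reach is about +10 mm shut and +1 mm open, so nose_length (14 mm) is the shut value. The socket, at (255,180) in so0, measures (0.400, −0.260) with its axis at 52°, 58×26 mm. I'll pick it up and lay it in the chute with the tool square to the sloping floor.

```bash
cat > chute.py <<'E'
from act import *
yaw=np.radians(8.5); a=np.arctan(.21)
s_=np.array([np.cos(yaw)*np.cos(a),np.sin(yaw)*np.cos(a),np.sin(a)]); n_=np.array([-np.cos(yaw)*np.sin(a),-np.sin(yaw)*np.sin(a),np.cos(a)])
R=np.column_stack([np.cross(s_,-n_),s_,-n_])
P=np.array([.6027,-.3582,.0587])+n_*.002
E
python3 - <<'E'
from chute import *
print(np.linalg.det(R), R.round(3).tolist())
for k in (.1,0): print(robot.ik(P+n_*k,R))
pick(.3998,-.2598,.016,down(np.radians(52)),zt=.17)
snap('so2')
E
```

```text
1.0000000000000002 [[-0.148, 0.968, 0.203], [0.989, 0.145, 0.03], [0.0, 0.206, -0.979]]
[-0.63702391  0.48504741  1.54520759  0.17693797  0.9712706  -0.87514116]
[-0.6147791   0.60096631  1.61204109  0.20169236  0.7882122  -0.89554974]
at 33.54 p [ 0.4002 -0.2601  0.0165] grip 0.0854 F [-0.3 -1.  -0.4] nose 0.014
closed 34.12 p [ 0.4    -0.2599  0.0164] grip 0.0261 F [-1.   0.4  5.5] nose 0.014
up 35.29 p [ 0.3992 -0.2594  0.169 ] grip 0.0258 F [-0.4 -0.3 -0.9] nose 0.014
```

View pics/so2.png

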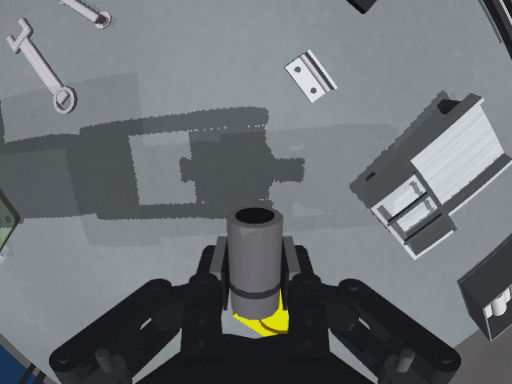

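The socket is held at its middle at (255,262). Into the chute.

```bash
python3 - <<'E'
from chute import *
robot.reach(P+n_*.10,R); st(); robot.line_to(P+n_*.012,rate=.1); snap('so3')
h=robot.line_to(P-n_*.003,rate=.03,force_limit=4); s=st('hit %s'%h)
print('along n',(s['position']-P)@n_)
E
```

```text
36.24 p [ 0.5811 -0.3607  0.1575] grip 0.0261 F [-0.4  1.  -1.3] nose 0.014
hit True 37.75 p [ 0.6023 -0.3584  0.0613] grip 0.0261 F [-1.2 -0.   4.3] nose 0.014
along n 0.0006722320950600299
```

View pics/so3.png

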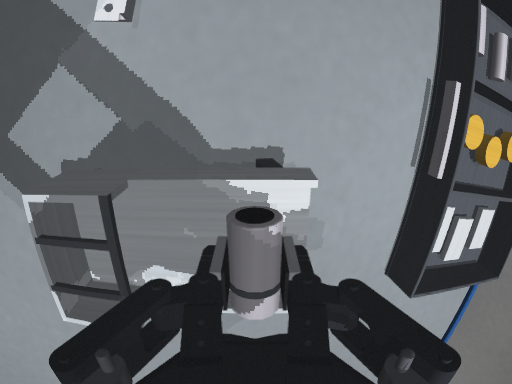

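It's crosswise in the channel, and contact came at the expected height (0.7 mm off). Releasing.

```bash
python3 - <<'E'
from chute import *
robot.open_gripper(); st('open'); robot.line_to(P+n_*.10,rate=.12); st()
robot.reach(np.array([.50,-.22,.28]),down(0)); robot.wait(.3); snap('f0'); 
robot.reach(np.array([.35,-.30,.30]),down(-.3)); robot.wait(.3); snap('f1','top'); snap('f2','scene'); st()
for n in('f1','f2'):
    im=cv2.imread(f'pics/{n}.png'); x0,y0,x1,y1=(90,85,425,260) if n=='f1' else (50,170,480,330)
    cv2.imwrite(f'pics/{n}c.png',cv2.resize(im[y0:y1,x0:x1],None,fx=800/(x1-x0),fy=800/(x1-x0),interpolation=cv2.INTER_CUBIC)[:600])
E
```

```text
open 38.36 p [ 0.6015 -0.3579  0.0602] grip 0.0853 F [-0.3  0.2 -0.5] nose 0.014
 39.34 p [ 0.5816 -0.3609  0.1575] grip 0.0857 F [-0.5  0.5 -0.3] nose 0.014
 42.56 p [ 0.3506 -0.2997  0.2997] grip 0.0855 F [ 0.6 -0.2  0.4] nose 0.014
```

View pics/f0.png

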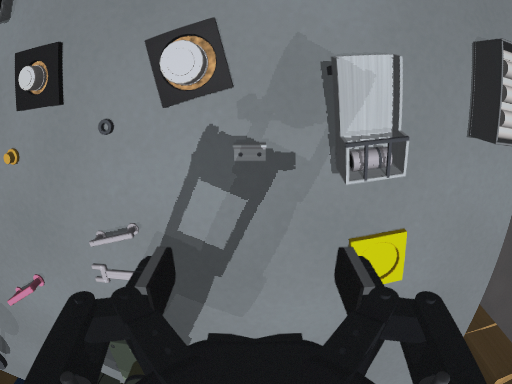

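View pics/f1c.png

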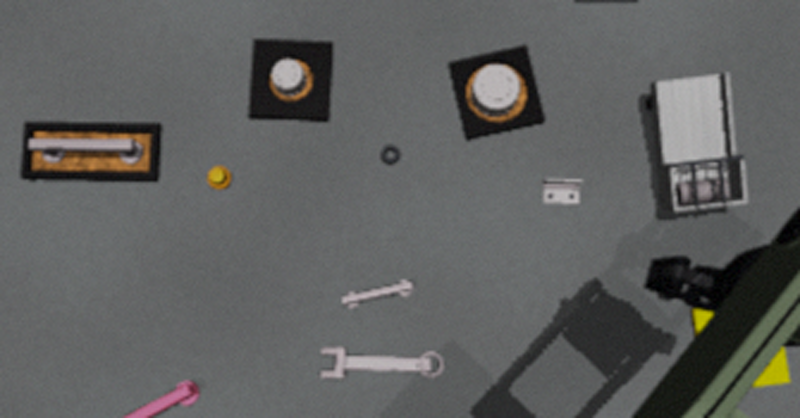

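View pics/f2c.png

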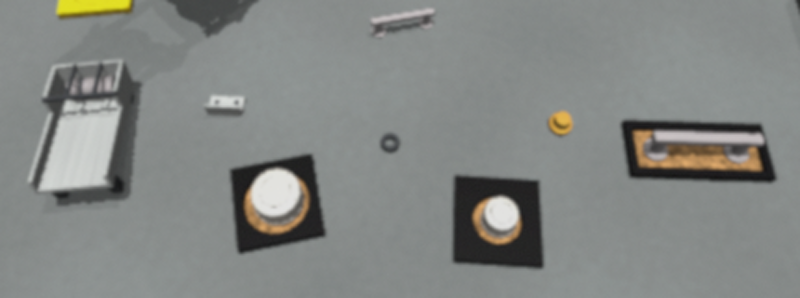

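Socket rests crosswise at the stop (f0 at (370,158)) and all three parts sit in their recesses. Last comes a numeric check of heights and centring, then I hand in.

```bash
python3 - <<'E'
from act import *
import pickle
for n,fi in(('f1',False),('f2',False),('f0',True)):
    c=pickle.load(open(f'pics/{n}.pkl','rb')); W=cloud(c,np.load(f'pics/{n}.npy'),fi); X,Y,Z=np.nan_to_num(np.moveaxis(W,-1,0),nan=9)
    for o,(x,y,h,r) in dict(big=(.627,-.128,.038,.045),small=(.637,.13,.034,.035),pull=(.5395,.3765,.048,.08)).items():
        m=(np.hypot(X-x,Y-y)<r)&(abs(Z-h)<.006)
        if m.sum()<30: continue
        v,u=np.nonzero(m); p=np.array([onplane(c,a,b,h,fi)[:2] for a,b in zip(u,v)],np.float32); q=cv2.minAreaRect(p)
        print(n,o,'z',np.median(Z[m]).round(4),'off',(np.array(q[0])-(x,y)).round(4),np.round(q[1],4),round(q[2],1))
robot.wait(.2); s=st(); print(np.abs(s['qvel']).max())
robot.finish_job()
E
```

```text
f1 big z 0.0371 off [-0.0027  0.0043] [0.054  0.0523] 1.1
f1 small z 0.0333 off [-0.0009  0.003 ] [0.0386 0.0377] 46.3
f1 pull z 0.0464 off [-0.0015 -0.0007] [0.0118 0.1256] 1.4
f2 big z 0.0366 off [0.001  0.0015] [0.056  0.0557] 49.9
f2 small z 0.0326 off [ 0.0022 -0.0004] [0.0375 0.0386] 88.3
f2 pull z 0.0461 off [ 0.0023 -0.004 ] [0.0156 0.1268] 1.4
f0 big z 0.0389 off [-0.0009 -0.0001] [0.0567 0.0568] 31.9
f0 small z 0.0346 off [ 0.0001 -0.0035] [0.0397 0.0421] 25.6
 42.76 p [ 0.3501 -0.2999  0.3   ] grip 0.0855 F [-0.3 -0.2  0.5] nose 0.014
0.0025543923502333453
the job is handed in; nothing more can be done
```

All four parts are in their places, and I handed the job in at about 43 s of the 109 s allowed. I worked in the order asked: large cap, small cap, grey door pull, then the socket. The pink and smaller pulls and the yellow pad were left alone.

- **Caps and pull:** The last pictures show both caps and the pull inside their recesses. Their top heights are 37–39 mm (large cap), 33–35 mm (small cap) and about 46 mm (pull), against 38, 34 and 48 mm for seated. They sit within about 5 mm of the nest centres, inside the 8–11 mm of room.
- **Socket:** The wrist, top and scene views show it crosswise under the guard bars, against the stop. I checked this by eye only and did not measure its final position.
- **Release:** The gripper is open and the arm is clear of everything and still. The highest wrist force in the printed readings was about 8 N.
- **Disagreements:** The top and scene cameras read heights 1–2 mm low and the wrist camera about 1 mm high. They differ by up to about 6 mm in position.

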